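# Reverse the ratchet and slacken the hold-down clamp

### The arm

A 7-joint arm with a two-finger parallel gripper is mounted at the origin on a cart in front of the work surface, level with it; the furniture and walls round the work are solid. World frame = base frame: x ahead of the robot, y to its left, z up, the work surface at z = 0. Lengths are in mm, angles in rad, forces in N, time in s.
With the tool pointing down it reaches from about 400 to 900 mm from the base axis. Payload 5.6 kg.
Tool frame: the origin (TCP) lies at the very end of the fingers, on their centre line; the grasp point (between the pads) lies 19 mm behind it; z points along the fingers, y is the line along which they close (so a half turn about z gives the same grasp; the last joint's range is limited). The gripper opens to 92 mm and grips with 3 to 60 N. Pads are 20 mm wide; open, the fingers measure 128 mm over their backs; the gripper's body (75 mm by 189 mm) begins 69 mm behind the grasp point.
Start: joints at [-1.203, 0.468, -0.012, 1.603, 0.006, 1.071, -0.056], TCP at [259.613, 595.911, 214.592] pointing down, gripper open.
Joint ranges: [-2.53, 2.53], [-0.31, 2.02], [-1.57, 1.55], [0.28, 2.44], [-1.29, 4.43], [0.15, 1.84], [-2.92, 2.92]. Speed limits (rad/s): [2.57, 2.57, 3.14, 3.14, 3.14, 3.14, 3.14].

### API

Orientations are given as [roll, pitch, yaw] about the fixed x, y, z axes, in that order (R = Rz(yaw) Ry(pitch) Rx(roll)).
In Python, from plant import robot gives the robot as it stands.
- The arm moves only by the tool servo_tool, never from a script. Its argument "rows" is text: rows parted by semicolons, each of 7 numbers parted by spaces: the turn, a rotation vector about the tool's x, y, z as a fraction of full scale, then the shift along the tool's x, y, z as a fraction of full scale, then the gripper command: -1 is shut, 1 is fully open, values between are in proportion. In form: wx wy wz dx dy dz gripper; .... A call has 1 to 5 rows; each row is the pose to reach, as a shift and turn from the pose commanded when the call began, along the tool's axes at that moment; what a row does not reach only later rows make up. Full scale, the value 1, is 0.3 m for a shift and 30 degrees for a turn. A row lasts 1/10 s, in which the tool goes at most 50 mm and 8.59 degrees, less where a joint would pass 70% of its speed; a pose out of reach is approached as far as the arm can. A call with a number of a shift or a turn outside -1 to 1 is refused whole. A call with a gripper value outside its range is refused whole. The fingers move at their own pace and stop on an object; "squeeze" is the grip in N (left out, the last holds). Time passes only in rows, so rows that repeat a pose let the fingers close. It gives the time, the measured TCP pose, the force, the opening and the grip force at its end, in the units of the state.
- robot.read_state(): the state, without advancing time (a new reading comes with each control period).
- robot.capture(name): name is "scene" or "top" or "wrist"; returns the picture (480x640x3 uint8, red, green, blue); there is no depth.
- robot.camera_params(name): a dict with "fx", "fy", "cx", "cy" (pixels), "camera_from_world" (4x4, takes a point from world to camera coordinates). Camera axes: x right, y up, looking along -z (the intrinsics and any distortion apply to the point x, -y, -z); pixel columns grow to the right and rows downward; lengths in mm; the calibration is good to about 2 mm. A picture is of the moment at which its call begins: read the wrist's pose just before it. camera_params takes no time and is no camera call; for the wrist camera it gives the pose at the moment of the call.
- robot.hand_in(): hands the job in; it is judged then, once.
The state is a dict: "time": time; "joints": joint angles; "joint_vel": joint speeds; "tau": joint torques, N m; "eef_pos": TCP position; "ee_rot": TCP orientation; "wrist_force": force on the tool from outside, world axes, zero at the start; "moment": the same for the moment, N m; "opening": finger opening in mm; "gripper_force": force on a finger pad.
Only numpy, scipy, OpenCV 4.12 (cv2) and the standard library are available. Lean on these libraries where they do the work, as an engineer would, in place of code of your own. Each camera call takes 0.05 s, during which the arm holds its last target. There are 200 camera calls.

### The job

Slacken the ratchet clamp so that its hold-down toe is off the boxed unit: first flip the small direction lever on the ratchet head over to its loosening side, then swing the ratchet handle to and fro by its knob until the toe has turned counter-clockwise and is pressed firmly home against the stop pin, with a push of about 12 N on the knob and never more than 16 N once the toe bears on the pin. Move the toe only through the ratchet, do not tighten the clamp further, and leave the boxed unit and the loose things around it alone.

Things in the scene. Friction and masses are not known exactly. Their poses are not given: they have to be found in the camera images.
- fixture: Fixed ratchet clamp: dark 130 x 130 x 12 mm base plate, vertical spindle at its centre. Origin: centre of the plate's underside, on the spindle axis; z up, x away from the robot, y left. Two 10 mm posts, top z = 82 mm, 60 mm from the axis, limit the handle's swing. The round ratchet head, 74 mm across, top z = 90 mm (hex spindle end to 100 mm), is part of the handle.
- handle (a joint): Swing of the handle about the spindle (rad, counter-clockwise from above +, range -0.75 to 0.75; 0 = along the fixture's -x). Bar 16 mm wide, z = 70 to 83 mm; knob 140 mm from the axis. Stays where left; about 2 N at the knob moves it alone, 5.5 N when it drives the spindle. 16 teeth: a stroke may run up to 0.4 rad before it takes hold. Going back, the ratchet clicks and the toe stays.
- knob (a point): Centre of the upright black knob at the handle's end: 22 mm across, 46 mm tall, from 84 to 130 mm above the bench, its centre 108 mm up; nothing beside it.
- lever (a joint): Direction lever on the ratchet head, pivot 50 mm from the spindle axis along the handle (rad, counter-clockwise +). Over-centre: rests at -0.4 (start: drives the spindle clockwise = tighten, clicks freely the other way) or about +0.4 (drives counter-clockwise = loosen; +0.2 while lying on a tooth). Past +0.1 it goes over alone. 3 N at the peg flips it, over 5 N swings the handle.
- lever_peg (a point): Centre of the lever's upright steel peg, 9 mm across, from 94 to 122 mm above the bench, this point 110 mm up, 28 mm from the lever's pivot, on the side towards the knob. It must go over to the counter-clockwise side of the handle (the right, -y of the fixture, with the handle towards the robot).
- toe: Hold-down toe, a steel finger 24 mm wide reaching 110 mm from the spindle axis, 46 to 59 mm above the bench; turns with the spindle, friction 0.6 N m. Origin on the spindle axis at bench level; it points along its own -y, at the start over the boxed unit. To loosen it turns counter-clockwise from above, some 1.0 to 1.45 rad, until its flank meets the stop pin.
- toe_tip (a point): Point on the toe's centre line 100 mm from the spindle axis, 52 mm up. At the start it lies over the boxed unit, near the fixture's -y axis (tightening would carry it to the fixture's -x).
- toe_flank (a point): Point on the leading flank of the toe, 68 mm from the axis, 52 mm up; it meets the stop pin.
- stop: Adjustable stop, fixed at an angle round the spindle: aluminium collar and arm under the toe with an upright 10 mm pin. Origin on the spindle axis; the pin stands on its +x axis at 70 mm, up to 67 mm above the bench. Nothing gives there: force on the pin = (0.14 m x push on the knob - 0.8 N m) / 0.068 m, so 12 N on the knob gives about 13 N; 17 N is too much.
- pin (a point): Centre line of the stop pin, 52 mm up. Home: the flank point of the toe is 5 mm from it.
- held_box: Grey boxed unit 103 x 119 x 43 mm standing on the bench at the right of the fixture, its edge under the toe. Loose: leave it. Origin: centre of its underside.
- hex_key: Loose hex key 33 x 94 x 12 mm on the bench in front of the clamp. Leave alone.
- seal_roll: Loose brown roll, 60 mm across, 22 mm tall, left in front of the clamp. Leave alone.
- red_tape: Loose flat tape roll, 80 mm across, 19 mm tall, right in front of the clamp. Leave alone.

How it is judged (in metres and radians):
On the way, in this order (a step that is already met when the one before it is completed fails the run):
1. the direction lever is over on its loosening side while the toe is still on the box (value of joint lever above 0.05 rad and y of toe_tip in the frame of fixture below -0.085 m), for 0.2 s.
2. the toe has been swung off the box (y of toe_tip in the frame of fixture above -0.055 m), for 0.1 s.
3. the toe is pressed against the stop pin with more than 8 N (contact force between toe and stop above 8 N), for 0.2 s.
At the end, for the whole second after the job is handed in: The toe is at rest against the stop pin (its flank point within 8.5 mm of the pin's centre line, 5 mm being contact), the direction lever is on the loosening side (above 0.05 rad), and the boxed unit is within 15 mm of its start (horizontal distance between toe_flank and pin below 0.0085 m and value of joint lever above 0.05 rad and angular speed of toe below 0.05 rad/s and distance of held_box from where it was at the start of the episode below 0.015 m); the robot touches nothing.
It fails at once if the toe presses on the stop pin with more than 25 N (contact force between toe and stop above 25 N).
It fails at once if the toe is pushed directly by the robot (contact force between toe and the fingers above 1 N or contact force between toe and the arm above 1 N).
It fails at once if the clamp is tightened further (toe tip more than 20 mm past the fixture's -y axis) (x of toe_tip in the frame of fixture below -0.02 m).
It fails at once if the boxed unit is shifted more than 15 mm (distance of held_box from where it was at the start of the episode above 0.015 m).
It fails at once if a loose bystander is shifted more than 30 mm (distance of any of hex_key, seal_roll, red_tape from where it was at the start of the episode above 0.03 m).
It also fails if it takes over 64 s, if anything falls off the work surface, if the arm or the gripper's body presses on something with over 40 N, if the wrist force passes 120 N, or if a joint passes its speed limit or range.

## Working session

There is one attempt and no reset: what is moved stays moved. The work goes in short steps, Python scripts to look and compute and a tool call to move; the robot and the scene stay as the last step left them, time stands still between calls to the robot, and variables do not carry over. Pictures are saved under pics/ and viewed, at most 10 in all, crops included, and the job is handed in when it is done.

Besides the shell and the picture viewer there is one more tool, called after ">>>" as name(argument=value, ...) on one line, values as JSON. servo_tool: Moves the arm, as the interface text tells. Shift numbers are shares of 0.3 m and turn numbers shares of 30 degrees, none past 1 either way. Its arguments: {"type":"object","properties":{"rows":{"type":"string"},"squeeze":{"type":"number"}},"required":["rows"]}

```bash
mkdir -p pics; ls; python3 - <<'E'
from plant import robot
import cv2
for n in ("scene","top"):
    cv2.imwrite(f"pics/{n}0.png",robot.capture(n)[:,:,::-1])
    p=robot.camera_params(n);print(n,p)
print(robot.read_state())
E
```

```text
pics
scene {'fx': 579.7534573916163, 'fy': 579.7534573916163, 'cx': 327.99813565220944, 'cy': 247.07199985702192, 'camera_from_world': array([[-7.96711484e-01, -6.04341992e-01,  4.64401127e-03,
         3.84351810e+02],
       [ 2.88356088e-01, -3.73367807e-01,  8.81729690e-01,
        -2.98139474e+02],
       [-5.31132353e-01,  7.03823299e-01,  4.71732113e-01,
        -5.65214412e+02],
       [ 0.00000000e+00,  0.00000000e+00,  0.00000000e+00,
         1.00000000e+00]])}
top {'fx': 572.4336131537927, 'fy': 572.4336131537927, 'cx': 316.4841958047898, 'cy': 243.66704804314938, 'camera_from_world': array([[ 5.76618234e-04, -9.99770460e-01,  2.14171658e-02,
        -1.42817735e+02],
       [ 9.92083965e-01,  3.26138350e-03,  1.25533939e-01,
        -5.78147840e+02],
       [-1.25574973e-01,  2.11752416e-02,  9.91858123e-01,
        -8.53363399e+02],
       [ 0.00000000e+00,  0.00000000e+00,  0.00000000e+00,
         1.00000000e+00]])}
{'time': 0.1, 'joints': array([-1.20304845,  0.46829894, -0.01157674,  1.6035134 ,  0.00598614,
        1.0714109 , -0.05633168]), 'joint_vel': array([-0.00060395, -0.00143197,  0.00109916, -0.00437938, -0.00012709,
       -0.00144339, -0.00091093]), 'tau': array([ 5.20468493e-04, -5.21642661e+01, -1.29155506e-02, -2.44369268e+01,
       -5.68511453e-02,  1.40710876e-02,  6.22077459e-05]), 'eef_pos': array([259.40657286, 595.42453251, 213.73672185]), 'ee_rot': array([-3.14000049e+00,  1.15036967e-04,  2.73071871e+00]), 'wrist_force': array([-0.64269965,  0.30104488, -1.50031397]), 'moment': array([-0.04546405,  0.02724863, -0.02832273]), 'gripper_force': 0.0, 'opening': 92.01903067114735}
```

View pics/top0.png

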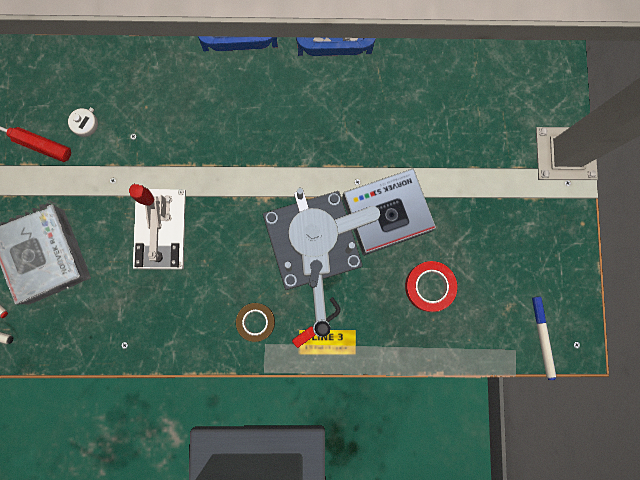

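View pics/scene0.png

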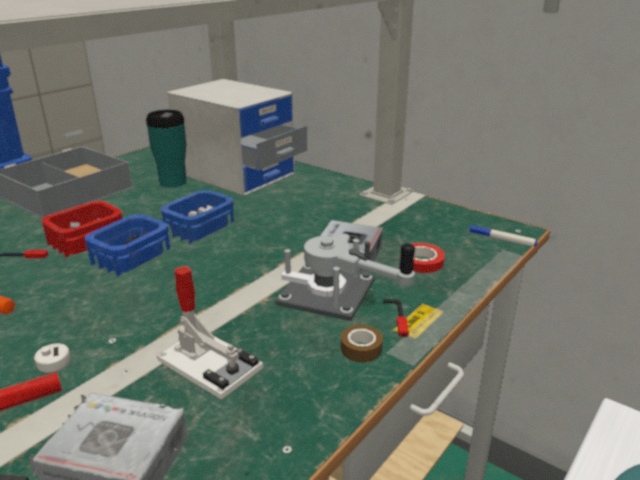

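The top picture shows the clamp head at about (314,230), the knob at (322,328), the toe pointing right over the box, and the stop pin near (300,195). I'll enlarge the clamp.

```bash
python3 - <<'E'
import cv2
a=cv2.imread("pics/top0.png")[180:350,240:400]
cv2.imwrite("pics/c1.png",cv2.resize(a,None,fx=3.5,fy=3.5,interpolation=cv2.INTER_CUBIC))
E
```

```text
(no output)
```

View pics/c1.png

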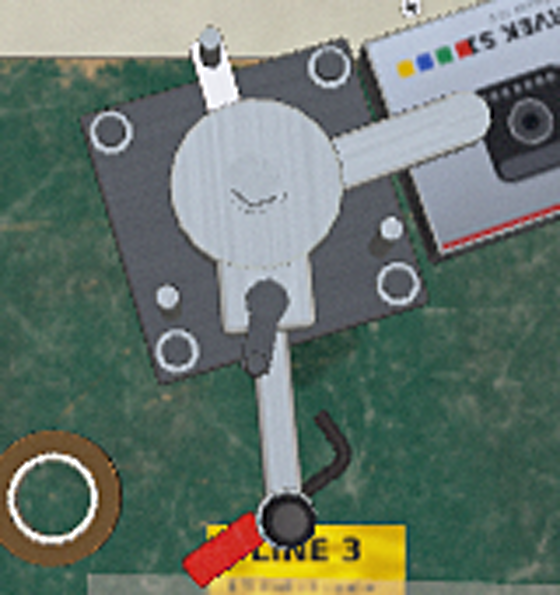

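The crop shows (full-image pixels): head (313.4,232.3), knob top (322,328.3), peg top (313.4,283.4), pin top (299.7,191.4), and posts at (288,264.9) and (352,245.4).

```bash
cat > h.py <<'E'
import numpy as np
from plant import robot
def ray(n,u,v,z):
    p=robot.camera_params(n);M=p["camera_from_world"];R=M[:3,:3];c=-R.T@M[:3,3]
    d=R.T@np.array([(u-p["cx"])/p["fx"],-(v-p["cy"])/p["fy"],-1])
    return c+d*(z-c[2])/d[2]
E
python3 - <<'E'
from h import *
P={}
for k,u,v,z in [("head",313.4,232.3,90),("knob",322,328.3,130),("peg",313.4,283.4,122),("piv",316,265.1,94),("pin",299.7,191.4,67),("post1",288,264.9,82),("post2",352,245.4,82),("toetip",376,211.5,59),("pA",271.4,217.4,12),("pB",334,198.8,12),("pC",353.7,260.9,12),("pD",290.6,280,12)]:
    P[k]=ray("top",u,v,z)[:2];print(k,P[k].round(1))
c=sum(P[k] for k in("pA","pB","pC","pD"))/4;print("centre",c)
f=lambda k,o=None:(np.hypot(*(P[k]-c)).round(1),np.degrees(np.arctan2(*(P[k]-c)[::-1])).round(1))
for k in P:print(k,f(k))
for k in("pA","pB"):pass
d=(P["pA"]-P["pD"]+P["pB"]-P["pC"]);print("fix yaw",np.degrees(np.arctan2(d[1],d[0])))
E
```

```text
head [ 588.7 -136.1]
knob [ 450.  -147.4]
peg [ 511.8 -135.6]
piv [ 540.  -139.8]
pin [ 654.9 -115.5]
post1 [541.2 -98.9]
post2 [ 570.4 -193.4]
toetip [ 625.8 -232.6]
pA [624.1 -69.7]
pB [ 655.1 -170.6]
pC [ 554.1 -201.8]
pD [ 523.4 -101.2]
centre [ 589.17024375 -135.80328918]
head (np.float64(0.6), np.float64(-154.5))
knob (np.float64(139.7), np.float64(-175.3))
peg (np.float64(77.3), np.float64(179.9))
piv (np.float64(49.4), np.float64(-175.3))
pin (np.float64(68.8), np.float64(17.2))
post1 (np.float64(60.5), np.float64(142.4))
post2 (np.float64(60.5), np.float64(-108.0))
toetip (np.float64(103.5), np.float64(-69.3))
pA (np.float64(74.8), np.float64(62.2))
pB (np.float64(74.5), np.float64(-27.8))
pC (np.float64(74.7), np.float64(-118.0))
pD (np.float64(74.3), np.float64(152.2))
fix yaw 17.276133717345314
```

```bash
cat >> h.py <<'E'
import json
def load(): return json.load(open("cmd.json"))
def plan(tgts,grip):
    """tgts: list of (x,y,z,yaw deg) for rows from the tracked commanded pose; prints rows, tracks the last"""
    x,y,z,w=load();c,s=np.cos(np.radians(w)),np.sin(np.radians(w));out=[]
    for t in tgts:
        dx,dy,dz=np.array(t[:3])-(x,y,z)
        a=np.round([-(t[3]-w)/30,(c*dx+s*dy)/300,(s*dx-c*dy)/300,-dz/300],3)
        out.append("0 0 %g %g %g %g %g"%(*a,grip))
    print("; ".join(out))
    a=a*[30,300,300,300]
    json.dump([x+c*a[1]+s*a[2],y+s*a[1]-c*a[2],z-a[3],w-a[0]],open("cmd.json","w"))
def seg(t,n):
    p=np.array(load());return [tuple(p+(np.array(t)-p)*(i+1)/n) for i in range(n)]
C=np.array([589,-136.])
def arc(phi,z=100,r=140):  # tool over the knob for handle direction phi (deg)
    a=np.radians(phi);return (*(C+r*np.array([np.cos(a),np.sin(a)])),z,phi-180)
E
echo '[259.613,595.911,214.592,156.46]'>cmd.json
python3 - <<'E'
from h import *
for t in [(330,480,214,128),(400,350,214,100),(450,220,214,72),(490,90,210,44),(500,-20,200,18),(511,-136,190,-5)]: plan([t],-0.35)
E
```

```text
0 0 0.949 -0.369 -0.261 0.002 -0.35
0 0 0.933 -0.485 -0.082 -0 -0.35
0 0 0.933 -0.456 0.089 -0 -0.35
0 0 0.934 -0.371 0.261 0.013 -0.35
0 0 0.866 -0.231 0.287 0.034 -0.35
0 0 0.767 -0.085 0.379 0.033 -0.35
```

>>> servo_tool(rows="0 0 0.949 -0.369 -0.261 0.002 -0.35; 0 0 0.949 -0.369 -0.261 0.002 -0.35; 0 0 0.949 -0.369 -0.261 0.002 -0.35; 0 0 0.949 -0.369 -0.261 0.002 -0.35; 0 0 0.949 -0.369 -0.261 0.002 -0.35", squeeze=20)

```text
time: 0.6
eef_pos: [330.5, 478.9, 214.0]
ee_rot: [-3.141, 0.0, 2.232]
wrist_force: [-0.8, 0.2, -0.2]
opening: 54.0
gripper_force: 0.0
```

>>> servo_tool(rows="0 0 0.933 -0.485 -0.082 0 -0.35; 0 0 0.933 -0.485 -0.082 0 -0.35; 0 0 0.933 -0.485 -0.082 0 -0.35; 0 0 0.933 -0.485 -0.082 0 -0.35; 0 0 0.933 -0.485 -0.082 0 -0.35")

```text
time: 1.1
eef_pos: [400.1, 350.1, 214.0]
ee_rot: [-3.142, -0.0, 1.746]
wrist_force: [0.4, -0.6, 0.8]
opening: 30.1
gripper_force: 0.0
```

>>> servo_tool(rows="0 0 0.933 -0.456 0.089 0 -0.35; 0 0 0.933 -0.456 0.089 0 -0.35; 0 0 0.933 -0.456 0.089 0 -0.35; 0 0 0.933 -0.456 0.089 0 -0.35; 0 0 0.933 -0.456 0.089 0 -0.35")

```text
time: 1.6
eef_pos: [449.8, 221.1, 213.9]
ee_rot: [-3.141, -0.0, 1.26]
wrist_force: [-0.0, 1.4, 0.3]
opening: 29.4
gripper_force: 0.0
```

>>> servo_tool(rows="0 0 0.934 -0.371 0.261 0.013 -0.35; 0 0 0.934 -0.371 0.261 0.013 -0.35; 0 0 0.934 -0.371 0.261 0.013 -0.35; 0 0 0.934 -0.371 0.261 0.013 -0.35; 0 0 0.934 -0.371 0.261 0.013 -0.35")

```text
time: 2.1
eef_pos: [490.2, 91.5, 209.8]
ee_rot: [-3.141, 0.0, 0.772]
wrist_force: [0.5, 0.1, -0.2]
opening: 29.5
gripper_force: 0.0
```

>>> servo_tool(rows="0 0 0.866 -0.231 0.287 0.034 -0.35; 0 0 0.866 -0.231 0.287 0.034 -0.35; 0 0 0.866 -0.231 0.287 0.034 -0.35; 0 0 0.866 -0.231 0.287 0.034 -0.35; 0 0 0.866 -0.231 0.287 0.034 -0.35")

```text
time: 2.6
eef_pos: [500.3, -17.3, 199.6]
ee_rot: [-3.141, 0.0, 0.323]
wrist_force: [-1.0, -0.0, -0.7]
opening: 30.0
gripper_force: 0.0
```

>>> servo_tool(rows="0 0 0.767 -0.085 0.379 0.033 -0.35; 0 0 0.767 -0.085 0.379 0.033 -0.35; 0 0 0.767 -0.085 0.379 0.033 -0.35; 0 0 0.767 -0.085 0.379 0.033 -0.35; 0 0 0.767 -0.085 0.379 0.033 -0.35")

```text
time: 3.1
eef_pos: [511.5, -133.4, 189.6]
ee_rot: [-3.14, 0.001, -0.08]
wrist_force: [0.5, -0.1, 0.3]
opening: 29.7
gripper_force: 0.0
```

```bash
python3 - <<'E'
from h import *
plan(seg((511,-136,104,-5),3),-.35)
plan(seg((511,-150,104,-5),5),-.35)
plan(seg((512,-162,104,-5),5),-.35)
E
```

```text
0 0 -0 -0 -0 0.096 -0.35; 0 0 -0 -0 -0 0.191 -0.35; 0 0 -0 -0 -0 0.287 -0.35
0 0 -0 0.001 0.009 -0 -0.35; 0 0 -0 0.002 0.018 -0 -0.35; 0 0 -0 0.002 0.028 -0 -0.35; 0 0 -0 0.003 0.037 -0 -0.35; 0 0 -0 0.004 0.046 -0 -0.35
0 0 -0 0.001 0.008 -0 -0.35; 0 0 -0 0.003 0.016 -0 -0.35; 0 0 -0 0.004 0.024 -0 -0.35; 0 0 -0 0.005 0.032 -0 -0.35; 0 0 -0 0.007 0.04 -0 -0.35
```

>>> servo_tool(rows="0 0 0 0 0 0.096 -0.35; 0 0 0 0 0 0.191 -0.35; 0 0 0 0 0 0.287 -0.35; 0 0 0 0 0 0.287 -0.35")

```text
time: 3.5
eef_pos: [509.0, -132.2, 100.9]
ee_rot: [-3.14, 0.007, -0.08]
wrist_force: [-0.3, 0.8, 0.8]
opening: 30.0
gripper_force: 0.0
```

>>> servo_tool(rows="0 0 0 0.001 0.009 0 -0.35; 0 0 0 0.002 0.018 0 -0.35; 0 0 0 0.002 0.028 0 -0.35; 0 0 0 0.003 0.037 0 -0.35; 0 0 0 0.004 0.046 0 -0.35")

```text
time: 4.0
eef_pos: [511.2, -149.5, 104.5]
ee_rot: [-3.14, -0.001, -0.087]
wrist_force: [-0.5, 2.2, 1.1]
opening: 30.0
gripper_force: 0.9
```

>>> servo_tool(rows="0 0 0 0.001 0.008 0 -0.35; 0 0 0 0.003 0.016 0 -0.35; 0 0 0 0.004 0.024 0 -0.35; 0 0 0 0.005 0.032 0 -0.35; 0 0 0 0.007 0.04 0 -0.35")

```text
time: 4.5
eef_pos: [511.8, -160.6, 103.7]
ee_rot: [-3.139, 0.002, -0.087]
wrist_force: [-1.3, 7.9, 3.9]
opening: 30.3
gripper_force: 3.5
```

```bash
python3 - <<'E'
from h import *
import cv2
a=robot.capture("wrist")[:,:,::-1];b=robot.capture("top")[170:350,220:420,::-1]
b=cv2.resize(b,(533,480))
cv2.imwrite("pics/c2.png",cv2.resize(np.hstack([a,b]),(800,330)))
E
```

```text
(no output)
```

View pics/c2.png

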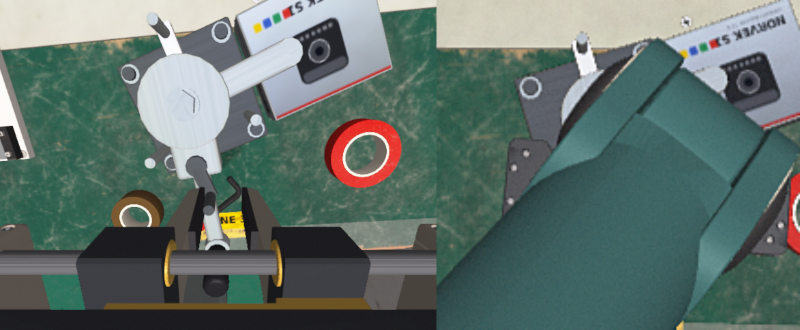

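The wrist view shows the lever (197,165)→(208,207) about in line with the handle or slightly past it; I'll back off a little and check it enlarged.

```bash
python3 - <<'E'
from h import *
plan(seg((512,-152,104,-5),3),-.35)
E
```

```text
0 0 -0 -0.001 -0.011 -0 -0.35; 0 0 -0 -0.002 -0.022 -0 -0.35; 0 0 -0 -0.003 -0.034 -0 -0.35
```

>>> servo_tool(rows="0 0 0 -0.001 -0.011 0 -0.35; 0 0 0 -0.002 -0.022 0 -0.35; 0 0 0 -0.003 -0.033 0 -0.35; 0 0 0 -0.003 -0.033 0 -0.35")

```text
time: 5.0
eef_pos: [512.1, -151.8, 103.8]
ee_rot: [3.141, -0.0, -0.087]
wrist_force: [-0.5, 0.6, -0.4]
opening: 29.8
gripper_force: 0.0
```

```bash
python3 - <<'E'
from h import *
import cv2
print(robot.read_state()["wrist_force"],load())
a=robot.capture("wrist")[90:450,180:440,::-1]
cv2.imwrite("pics/c3.png",cv2.resize(a,None,fx=1.66,fy=1.66))
E
```

```text
[-0.4528355   0.57214704 -0.36710386] [512.0212303981161, -151.86506633518715, 103.89200000000002, -5.000000000000014]
```

View pics/c3.png

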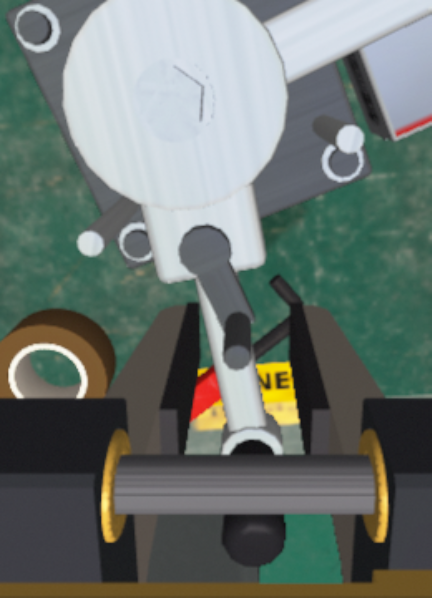

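```bash
python3 - <<'E'
from h import *
f=lambda u,v,z:ray("wrist",180+u/1.66,90+v/1.66,z)[:2]
h=f(173,96,90);p=f(205,248,94);b=f(238,358,122);k=f(254,540,130);b2=f(237,318,94)
a=lambda d:np.degrees(np.arctan2(d[1],d[0]))%360
print(h,p,b,b2,k,"handle",a(k-h),a(k-C),a(p-C),"lever",a(b-p),a(b2-p))
E
```

```text
[ 588.89706187 -137.18263445] [ 538.86429742 -142.38778654] [ 511.59644785 -151.35094059] [ 512.51487962 -150.83479157] [ 451.64933258 -151.13587415] handle 185.80500948197917 186.28855058532147 187.26093052127115 lever 198.19609607125892 197.7746311938587
```

The lever is at about +0.2 rad (flipped, lying on a tooth), with the handle at 186°. Next I move to the knob, cage it loosely, and swing back.

```bash
python3 - <<'E'
from h import *
plan(seg((512,-152,145,-5),2),-.35)
t=arc(186.2,145);print(t)
plan(seg(t,3),-.35)
plan(seg(arc(186.2,98),2),-.35)
# back to q=-0.72 => 156 deg, ~31 deg
plan([arc(p,98) for p in (183,180,177,174,171)],-.35)
plan([arc(p,98) for p in (168,165,162,159,156)],-.35)
E
```

```text
0 0 -0 -0 0 -0.069 -0.35; 0 0 -0 -0 0 -0.137 -0.35
(np.float64(449.8188650438758), np.float64(-151.11990979884317), 145, 6.199999999999989)
0 0 -0.124 -0.069 0.005 -0 -0.35; 0 0 -0.249 -0.138 0.01 -0 -0.35; 0 0 -0.373 -0.207 0.016 -0 -0.35
0 0 -0 0 -0 0.078 -0.35; 0 0 -0 0 -0 0.157 -0.35
0 0 0.106 0.001 -0.026 -0 -0.35; 0 0 0.206 0.003 -0.051 -0 -0.35; 0 0 0.306 0.006 -0.075 -0 -0.35; 0 0 0.406 0.011 -0.099 -0 -0.35; 0 0 0.506 0.017 -0.123 -0 -0.35
0 0 0.1 0 -0.024 -0 -0.35; 0 0 0.2 0.002 -0.048 -0 -0.35; 0 0 0.3 0.005 -0.073 -0 -0.35; 0 0 0.4 0.01 -0.097 -0 -0.35; 0 0 0.5 0.016 -0.12 -0 -0.35
```

>>> servo_tool(rows="0 0 0 0 0 -0.069 -0.35; 0 0 0 0 0 -0.137 -0.35; 0 0 0 0 0 -0.137 -0.35")

```text
time: 5.35
eef_pos: [513.6, -153.1, 147.2]
ee_rot: [3.141, -0.005, -0.088]
wrist_force: [0.2, 1.1, -0.3]
opening: 29.5
gripper_force: 0.0
```

>>> servo_tool(rows="0 0 -0.124 -0.069 0.005 0 -0.35; 0 0 -0.249 -0.138 0.01 0 -0.35; 0 0 -0.373 -0.207 0.016 0 -0.35; 0 0 -0.373 -0.207 0.016 0 -0.35; 0 0 -0.373 -0.207 0.016 0 -0.35")

```text
time: 5.85
eef_pos: [450.1, -151.5, 145.0]
ee_rot: [-3.142, -0.001, 0.107]
wrist_force: [0.8, -0.2, 1.0]
opening: 29.7
gripper_force: 0.0
```

>>> servo_tool(rows="0 0 0 0 0 0.04 -0.35; 0 0 0 0 0 0.078 -0.35; 0 0 0 0 0 0.118 -0.35; 0 0 0 0 0 0.157 -0.35; 0 0 0 0 0 0.157 -0.35")

```text
time: 6.35
eef_pos: [448.3, -151.4, 95.8]
ee_rot: [-3.141, 0.004, 0.108]
wrist_force: [0.1, 0.5, 0.3]
opening: 29.7
gripper_force: 0.0
```

>>> servo_tool(rows="0 0 0.106 0.001 -0.026 0 -0.35; 0 0 0.206 0.003 -0.051 0 -0.35; 0 0 0.306 0.006 -0.075 0 -0.35; 0 0 0.406 0.011 -0.099 0 -0.35; 0 0 0.506 0.017 -0.123 0 -0.35")

```text
time: 6.85
eef_pos: [450.3, -115.3, 97.8]
ee_rot: [3.14, 0.0, -0.16]
wrist_force: [-1.0, -4.1, -1.4]
opening: 29.8
gripper_force: 1.8
```

>>> servo_tool(rows="0 0 0.1 0 -0.024 0 -0.35; 0 0 0.2 0.002 -0.048 0 -0.35; 0 0 0.3 0.005 -0.073 0 -0.35; 0 0 0.4 0.01 -0.097 0 -0.35; 0 0 0.5 0.016 -0.12 0 -0.35")

```text
time: 7.35
eef_pos: [460.4, -79.9, 97.7]
ee_rot: [3.141, 0.001, -0.422]
wrist_force: [-0.9, -1.7, -0.4]
opening: 29.9
gripper_force: 1.2
```

```bash
python3 - <<'E'
from h import *
for s in range(156,216,15): plan([arc(s+p,98) for p in (3,6,9,12,15)],-.35)
E
```

```text
0 0 -0.1 0 0.024 -0 -0.35; 0 0 -0.2 0.002 0.048 -0 -0.35; 0 0 -0.3 0.005 0.073 -0 -0.35; 0 0 -0.4 0.01 0.097 -0 -0.35; 0 0 -0.5 0.015 0.121 -0 -0.35
0 0 -0.1 0.001 0.024 -0 -0.35; 0 0 -0.2 0.003 0.048 -0 -0.35; 0 0 -0.3 0.006 0.073 -0 -0.35; 0 0 -0.4 0.011 0.097 -0 -0.35; 0 0 -0.5 0.016 0.12 -0 -0.35
0 0 -0.1 0.001 0.025 -0 -0.35; 0 0 -0.2 0.003 0.049 -0 -0.35; 0 0 -0.3 0.006 0.074 -0 -0.35; 0 0 -0.4 0.01 0.098 -0 -0.35; 0 0 -0.5 0.016 0.121 -0 -0.35
0 0 -0.1 0.001 0.025 -0 -0.35; 0 0 -0.2 0.003 0.049 -0 -0.35; 0 0 -0.3 0.006 0.073 -0 -0.35; 0 0 -0.4 0.01 0.097 -0 -0.35; 0 0 -0.5 0.016 0.121 -0 -0.35
```

>>> servo_tool(rows="0 0 -0.1 0 0.024 0 -0.35; 0 0 -0.2 0.002 0.048 0 -0.35; 0 0 -0.3 0.005 0.073 0 -0.35; 0 0 -0.4 0.01 0.097 0 -0.35; 0 0 -0.5 0.015 0.121 0 -0.35")

```text
time: 7.85
eef_pos: [451.1, -112.4, 97.7]
ee_rot: [-3.139, 0.0, -0.153]
wrist_force: [2.5, 6.1, -2.3]
opening: 29.7
gripper_force: 3.3
```

>>> servo_tool(rows="0 0 -0.1 0.001 0.024 0 -0.35; 0 0 -0.2 0.003 0.048 0 -0.35; 0 0 -0.3 0.006 0.073 0 -0.35; 0 0 -0.4 0.011 0.097 0 -0.35; 0 0 -0.5 0.016 0.12 0 -0.35")

```text
time: 8.35
eef_pos: [449.6, -148.5, 97.6]
ee_rot: [-3.138, 0.001, 0.108]
wrist_force: [1.1, 7.1, -0.0]
opening: 29.8
gripper_force: 3.3
```

>>> servo_tool(rows="0 0 -0.1 0.001 0.025 0 -0.35; 0 0 -0.2 0.003 0.049 0 -0.35; 0 0 -0.3 0.006 0.074 0 -0.35; 0 0 -0.4 0.01 0.098 0 -0.35; 0 0 -0.5 0.016 0.121 0 -0.35")

```text
time: 8.85
eef_pos: [457.6, -184.0, 97.5]
ee_rot: [-3.137, 0.001, 0.37]
wrist_force: [-2.0, 7.1, 1.9]
opening: 30.3
gripper_force: 3.3
```

>>> servo_tool(rows="0 0 -0.1 0.001 0.025 0 -0.35; 0 0 -0.2 0.003 0.049 0 -0.35; 0 0 -0.3 0.006 0.073 0 -0.35; 0 0 -0.4 0.01 0.097 0 -0.35; 0 0 -0.5 0.016 0.121 0 -0.35")

```text
time: 9.35
eef_pos: [474.7, -216.1, 97.4]
ee_rot: [-3.136, -0.0, 0.632]
wrist_force: [-3.3, 6.6, 3.6]
opening: 29.8
gripper_force: 3.4
```

```bash
python3 - <<'E'
from h import *
import cv2
s=robot.read_state();print(s["joints"],load())
a=robot.capture("wrist")[:,:,::-1];b=robot.capture("top")[150:350,220:420,::-1]
b=cv2.resize(b,(480,480))
cv2.imwrite("pics/c4.png",cv2.resize(np.hstack([a,b]),(800,343)))
E
```

```text
[-0.07416504  0.4531817   0.54608335  2.03316408 -0.34468349  0.74938307
 -0.25516348] [475.735134671113, -218.25730422524492, 97.89200000000002, 36.009999999999984]
```

View pics/c4.png

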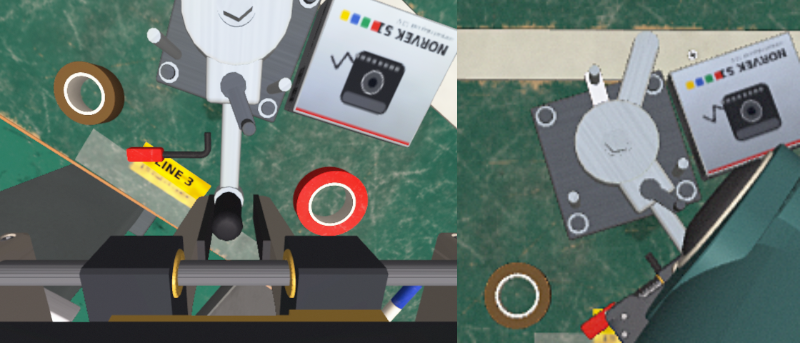

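The toe (now at about (644,42)) is off the box and nearly at the pin; the lever is well over.

```bash
python3 - <<'E'
from h import *
for u,v in((644,42),(648,33)):
    t=ray("top",220+(u-457)/1.714,150+v/1.714,59)[:2]-C;print(np.hypot(*t),np.degrees(np.arctan2(t[1],t[0])))
E
```

```text
97.66303411017971 -14.639670048457104
106.65246200198479 -15.394807001619961
```

```bash
python3 - <<'E'
from h import *
plan([arc(p,98) for p in (218,220,222,224,226)],-.35)
plan([arc(p,98) for p in (227,228,229,230,230)],-.35)
E
```

```text
0 0 -0.066 0 0.016 -0 -0.35; 0 0 -0.133 0.001 0.033 -0 -0.35; 0 0 -0.2 0.002 0.049 -0 -0.35; 0 0 -0.266 0.004 0.065 -0 -0.35; 0 0 -0.333 0.007 0.081 -0 -0.35
0 0 -0.033 0 0.008 -0 -0.35; 0 0 -0.067 0 0.016 -0 -0.35; 0 0 -0.1 0.001 0.025 -0 -0.35; 0 0 -0.133 0.001 0.033 -0 -0.35; 0 0 -0.133 0.001 0.033 -0 -0.35
```

>>> servo_tool(rows="0 0 -0.066 0 0.016 0 -0.35; 0 0 -0.133 0.001 0.033 0 -0.35; 0 0 -0.2 0.002 0.049 0 -0.35; 0 0 -0.266 0.004 0.065 0 -0.35; 0 0 -0.333 0.007 0.081 0 -0.35")

```text
time: 9.95
eef_pos: [490.5, -234.9, 97.4]
ee_rot: [-3.137, -0.0, 0.804]
wrist_force: [-4.2, 5.8, 4.4]
opening: 30.1
gripper_force: 3.3
```

>>> servo_tool(rows="0 0 -0.033 0 0.008 0 -0.35; 0 0 -0.067 0 0.016 0 -0.35; 0 0 -0.1 0.001 0.025 0 -0.35; 0 0 -0.133 0.001 0.033 0 -0.35; 0 0 -0.133 0.001 0.033 0 -0.35")

```text
time: 10.45
eef_pos: [498.0, -241.9, 97.5]
ee_rot: [-3.138, -0.001, 0.872]
wrist_force: [-3.0, 4.6, 3.4]
opening: 29.5
gripper_force: 2.6
```

```bash
cat >>h.py <<'E'
def look():
    s=robot.read_state();p=s["eef_pos"][:2]-C;a=np.arctan2(p[1],p[0]);t=np.array([-np.sin(a),np.cos(a)])
    print("t %.2f phi %.2f r %.1f push %.2f radial %.2f"%(s["time"],np.degrees(a)%360,np.hypot(*p),-t@s["wrist_force"][:2],(p/np.hypot(*p))@s["wrist_force"][:2]),np.round(load(),2))
E
python3 - <<'E'
from h import *
look()
plan([arc(p,98) for p in (230.5,231,231.5,232,232)],-.35)
E
```

```text
t 10.45 phi 229.35 r 139.6 push 5.28 radial -1.60 [ 499.05 -243.34   97.89   49.99]
0 0 -0.017 0 0.004 -0 -0.35; 0 0 -0.034 0 0.008 -0 -0.35; 0 0 -0.05 0 0.012 -0 -0.35; 0 0 -0.067 0 0.016 -0 -0.35; 0 0 -0.067 0 0.016 -0 -0.35
```

>>> servo_tool(rows="0 0 -0.017 0 0.004 0 -0.35; 0 0 -0.034 0 0.008 0 -0.35; 0 0 -0.05 0 0.012 0 -0.35; 0 0 -0.067 0 0.016 0 -0.35; 0 0 -0.067 0 0.016 0 -0.35")

```text
time: 10.95
eef_pos: [501.5, -244.8, 97.4]
ee_rot: [-3.137, -0.001, 0.907]
wrist_force: [-3.7, 5.6, 3.9]
opening: 29.6
gripper_force: 2.9
```

```bash
python3 - <<'E'
from h import *
look()
plan([arc(p,98) for p in (232.25,232.5,232.75,233,233)],-.35)
E
```

```text
t 10.95 phi 231.20 r 139.6 push 6.37 radial -2.09 [ 502.73 -246.43   97.89   52.  ]
0 0 -0.008 0 0.002 -0 -0.35; 0 0 -0.017 0 0.004 -0 -0.35; 0 0 -0.025 0 0.006 -0 -0.35; 0 0 -0.033 0.001 0.008 -0 -0.35; 0 0 -0.033 0.001 0.008 -0 -0.35
```

>>> servo_tool(rows="0 0 -0.008 0 0.002 0 -0.35; 0 0 -0.017 0 0.004 0 -0.35; 0 0 -0.025 0 0.006 0 -0.35; 0 0 -0.033 0.001 0.008 0 -0.35; 0 0 -0.033 0.001 0.008 0 -0.35")

```text
time: 11.45
eef_pos: [503.3, -246.1, 97.4]
ee_rot: [-3.137, -0.001, 0.924]
wrist_force: [-4.6, 4.5, 3.4]
opening: 29.9
gripper_force: 3.0
```

```bash
python3 - <<'E'
from h import *
look()
plan([arc(p,98) for p in (233.25,233.5)],-.35)
E
```

```text
t 11.45 phi 232.12 r 139.5 push 6.36 radial -0.74 [ 504.8  -247.67   97.89   52.99]
0 0 -0.009 -0 0.002 -0 -0.35; 0 0 -0.017 -0 0.004 -0 -0.35
```

>>> servo_tool(rows="0 0 -0.009 0 0.002 0 -0.35; 0 0 -0.017 0 0.004 0 -0.35; 0 0 -0.017 0 0.004 0 -0.35; 0 0 -0.017 0 0.004 0 -0.35")

```text
time: 11.85
eef_pos: [504.3, -246.8, 97.4]
ee_rot: [-3.137, -0.001, 0.933]
wrist_force: [-4.2, 4.9, 3.5]
opening: 29.7
gripper_force: 3.0
```

```bash
python3 - <<'E'
from h import *
look()
plan([arc(p,98) for p in (233.75,234)],-.35)
E
```

```text
t 11.85 phi 232.62 r 139.5 push 6.33 radial -1.36 [ 505.76 -248.39   97.89   53.5 ]
0 0 -0.008 -0 0.002 -0 -0.35; 0 0 -0.017 -0 0.004 -0 -0.35
```

>>> servo_tool(rows="0 0 -0.008 0 0.002 0 -0.35; 0 0 -0.017 0 0.004 0 -0.35; 0 0 -0.017 0 0.004 0 -0.35; 0 0 -0.017 0 0.004 0 -0.35")

```text
time: 12.25
eef_pos: [505.3, -247.6, 97.4]
ee_rot: [-3.137, -0.001, 0.942]
wrist_force: [-3.6, 5.0, 2.9]
opening: 29.6
gripper_force: 3.0
```

```bash
python3 - <<'E'
from h import *
look()
plan([arc(p,98) for p in (234.25,234.5)],-.35)
E
```

```text
t 12.25 phi 233.11 r 139.5 push 5.90 radial -1.86 [ 506.73 -249.1    97.89   54.01]
0 0 -0.008 -0 0.002 -0 -0.35; 0 0 -0.016 -0 0.004 -0 -0.35
```

>>> servo_tool(rows="0 0 -0.008 0 0.002 0 -0.35; 0 0 -0.016 0 0.004 0 -0.35; 0 0 -0.016 0 0.004 0 -0.35; 0 0 -0.016 0 0.004 0 -0.35")

```text
time: 12.65
eef_pos: [506.2, -248.2, 97.4]
ee_rot: [-3.137, -0.001, 0.95]
wrist_force: [-4.7, 4.8, 3.2]
opening: 29.9
gripper_force: 3.0
```

```bash
python3 - <<'E'
from h import *
look()
plan([arc(p,98) for p in (234.75,235)],-.35)
E
```

```text
t 12.65 phi 233.59 r 139.5 push 6.66 radial -1.06 [ 507.7  -249.81   97.89   54.49]
0 0 -0.009 -0 0.002 -0 -0.35; 0 0 -0.017 -0 0.004 -0 -0.35
```

>>> servo_tool(rows="0 0 -0.009 0 0.002 0 -0.35; 0 0 -0.017 0 0.004 0 -0.35; 0 0 -0.017 0 0.004 0 -0.35; 0 0 -0.017 0 0.004 0 -0.35")

```text
time: 13.05
eef_pos: [507.2, -249.0, 97.4]
ee_rot: [-3.137, -0.001, 0.959]
wrist_force: [-4.2, 4.8, 3.3]
opening: 30.1
gripper_force: 3.0
```

```bash
python3 - <<'E'
from h import *
look()
plan([arc(p,98) for p in (235.25,235.5)],-.35)
E
```

```text
t 13.05 phi 234.09 r 139.5 push 6.27 radial -1.43 [ 508.67 -250.51   97.89   55.  ]
0 0 -0.008 -0 0.002 -0 -0.35; 0 0 -0.017 -0 0.004 -0 -0.35
```

>>> servo_tool(rows="0 0 -0.008 0 0.002 0 -0.35; 0 0 -0.017 0 0.004 0 -0.35; 0 0 -0.017 0 0.004 0 -0.35; 0 0 -0.017 0 0.004 0 -0.35")

```text
time: 13.45
eef_pos: [508.0, -249.4, 97.4]
ee_rot: [-3.136, -0.001, 0.968]
wrist_force: [-4.0, 4.1, 4.5]
opening: 30.2
gripper_force: 3.4
```

```bash
python3 - <<'E'
from h import *
import cv2
look()
b=robot.capture("top")[155:255,260:380,::-1]
cv2.imwrite("pics/c5.png",cv2.resize(b,None,fx=5,fy=5,interpolation=cv2.INTER_CUBIC))
E
```

```text
t 13.45 phi 234.45 r 139.4 push 5.65 radial -1.05 [ 509.66 -251.19   97.89   55.51]
```

View pics/c5.png

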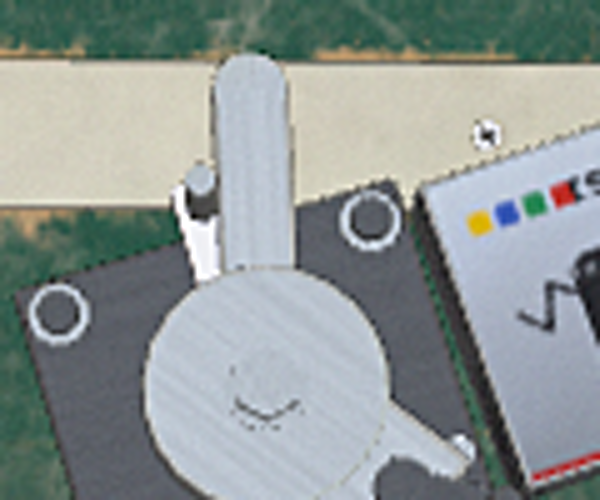

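The toe's flank is now at the pin (200,190) with no visible gap, so contact has just begun. Small steps from here.

```bash
python3 - <<'E'
from h import *
plan([arc(p,98) for p in (235.65,235.8)],-.35)
E
```

```text
0 0 -0.005 -0 0.002 -0 -0.35; 0 0 -0.01 -0 0.003 -0 -0.35
```

>>> servo_tool(rows="0 0 -0.005 0 0.001 0 -0.35; 0 0 -0.01 0 0.002 0 -0.35; 0 0 -0.01 0 0.002 0 -0.35; 0 0 -0.01 0 0.002 0 -0.35")

```text
time: 13.9
eef_pos: [508.2, -249.6, 97.4]
ee_rot: [-3.136, -0.001, 0.973]
wrist_force: [-4.2, 6.4, 4.8]
opening: 30.0
gripper_force: 3.7
```

```bash
python3 - <<'E'
from h import *
look()
plan([arc(p,98) for p in (235.95,236.1)],-.35)
E
```

```text
t 13.90 phi 234.58 r 139.4 push 7.08 radial -2.77 [ 510.4  -251.7    97.89   55.81]
0 0 -0.005 -0 0.001 -0 -0.35; 0 0 -0.01 -0 0.002 -0 -0.35
```

>>> servo_tool(rows="0 0 -0.005 0 0.001 0 -0.35; 0 0 -0.01 0 0.002 0 -0.35; 0 0 -0.01 0 0.003 0 -0.35; 0 0 -0.01 0 0.003 0 -0.35; 0 0 -0.01 0 0.003 0 -0.35")

```text
time: 14.4
eef_pos: [508.7, -249.9, 97.4]
ee_rot: [-3.135, -0.001, 0.979]
wrist_force: [-5.3, 6.8, 6.1]
opening: 29.6
gripper_force: 4.2
```

```bash
python3 - <<'E'
from h import *
look()
E
```

```text
t 14.40 phi 234.81 r 139.4 push 8.25 radial -2.48 [ 510.89 -252.04   97.89   56.11]
```

>>> servo_tool(rows="0 0 0 0 0.001 0 -0.35; 0 0 0 0 0.002 0 -0.35; 0 0 0 0 0.003 0 -0.35; 0 0 0 0 0.003 0 -0.35; 0 0 0 0 0.003 0 -0.35")

```text
time: 14.9
eef_pos: [509.1, -250.2, 97.3]
ee_rot: [-3.134, -0.001, 0.979]
wrist_force: [-7.2, 6.7, 6.8]
opening: 29.8
gripper_force: 4.6
```

```bash
python3 - <<'E'
from h import *
look()
E
```

```text
t 14.90 phi 235.02 r 139.4 push 9.69 radial -1.33 [ 510.89 -252.04   97.89   56.11]
```

>>> servo_tool(rows="0 0 0 0 0.001 0 -0.35; 0 0 0 0 0.002 0 -0.35; 0 0 0 0 0.003 0 -0.35; 0 0 0 0 0.003 0 -0.35; 0 0 0 0 0.003 0 -0.35")

```text
time: 15.4
eef_pos: [509.5, -250.5, 97.3]
ee_rot: [-3.133, -0.001, 0.979]
wrist_force: [-7.3, 7.2, 7.0]
opening: 30.1
gripper_force: 5.1
```

```bash
python3 - <<'E'
from h import *
look()
E
```

```text
t 15.40 phi 235.25 r 139.4 push 10.07 radial -1.76 [ 510.89 -252.04   97.89   56.11]
```

>>> servo_tool(rows="0 0 0 0 0.001 0 -0.35; 0 0 0 0 0.002 0 -0.35; 0 0 0 0 0.003 0 -0.35; 0 0 0 0 0.003 0 -0.35; 0 0 0 0 0.003 0 -0.35")

```text
time: 15.9
eef_pos: [510.0, -250.9, 97.3]
ee_rot: [-3.133, -0.001, 0.978]
wrist_force: [-8.3, 8.1, 7.2]
opening: 30.0
gripper_force: 5.6
```

```bash
python3 - <<'E'
from h import *
look()
E
```

```text
t 15.90 phi 235.47 r 139.4 push 11.47 radial -1.94 [ 510.89 -252.04   97.89   56.11]
```

>>> servo_tool(rows="0 0 0 0 0.001 0 -0.35; 0 0 0 0 0.002 0 -0.35; 0 0 0 0 0.002 0 -0.35; 0 0 0 0 0.002 0 -0.35; 0 0 0 0 0.002 0 -0.35")

```text
time: 16.4
eef_pos: [510.2, -251.1, 97.2]
ee_rot: [-3.132, -0.001, 0.978]
wrist_force: [-8.7, 8.6, 8.7]
opening: 30.0
gripper_force: 5.9
```

```bash
python3 - <<'E'
from h import *
import cv2
look()
b=robot.capture("top")[155:255,260:380,::-1]
cv2.imwrite("pics/c6.png",cv2.resize(b,None,fx=5,fy=5,interpolation=cv2.INTER_CUBIC))
look()
E
```

```text
t 16.40 phi 235.60 r 139.5 push 12.02 radial -2.19 [ 510.89 -252.04   97.89   56.11]
t 16.45 phi 235.60 r 139.5 push 11.86 radial -1.37 [ 510.89 -252.04   97.89   56.11]
```

View pics/c6.png

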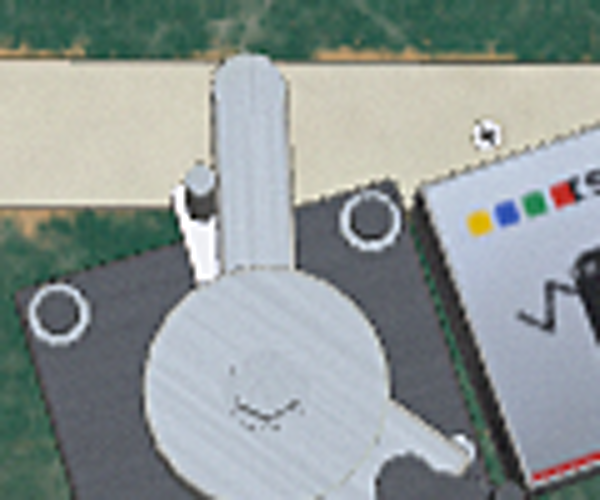

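Toe firmly on the pin at about 12 N. Release, open and lift clear.

>>> servo_tool(rows="0 0 0 0 -0.007 0 -0.35; 0 0 0 0 -0.014 0 -0.35; 0 0 0 0 -0.02 0 -0.35; 0 0 0 0 -0.026 0 -0.35; 0 0 0 0 -0.026 0 -0.35")

```text
time: 16.95
eef_pos: [507.0, -250.0, 97.8]
ee_rot: [3.141, 0.0, 0.979]
wrist_force: [-1.5, 2.3, -0.9]
opening: 29.6
gripper_force: 1.0
```

>>> servo_tool(rows="0 0 0 0 0 0 -0.1; 0 0 0 0 0 0 -0.1; 0 0 0 0 0 0 -0.1; 0 0 0 0 0 0 -0.1")

```text
time: 17.35
eef_pos: [507.3, -250.2, 98.0]
ee_rot: [3.141, 0.0, 0.979]
wrist_force: [-0.5, -0.2, -1.4]
opening: 41.7
gripper_force: 0.0
```

>>> servo_tool(rows="0 0 0 0 0 -0.07 -0.1; 0 0 0 0 0 -0.15 -0.1; 0 0 0 0 0 -0.25 -0.1; 0 0 0 0 0 -0.3 -0.1; 0 0 0 0 0 -0.3 -0.1")

```text
time: 17.85
eef_pos: [508.4, -250.5, 189.9]
ee_rot: [3.137, -0.001, 0.979]
wrist_force: [0.3, -1.4, -0.3]
opening: 41.5
gripper_force: 0.0
```

>>> servo_tool(rows="0 0 0 -0.1 -0.1 -0.2 -0.1; 0 0 0 -0.3 -0.1 -0.2 -0.1; 0 0 0 -0.3 -0.1 -0.2 -0.1; 0 0 0 -0.3 -0.1 -0.2 -0.1; 0 0 0 -0.3 -0.1 -0.2 -0.1")

```text
time: 18.35
eef_pos: [431.8, -307.2, 246.8]
ee_rot: [-3.14, -0.0, 0.979]
wrist_force: [0.7, 1.0, 1.1]
opening: 41.0
gripper_force: 0.0
```

```bash
python3 - <<'E'
from h import *
import cv2
b=robot.capture("top")[155:335,220:440,::-1]
cv2.imwrite("pics/c7.png",cv2.resize(b,None,fx=3.3,fy=3.3,interpolation=cv2.INTER_CUBIC))
E
```

```text
(no output)
```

View pics/c7.png

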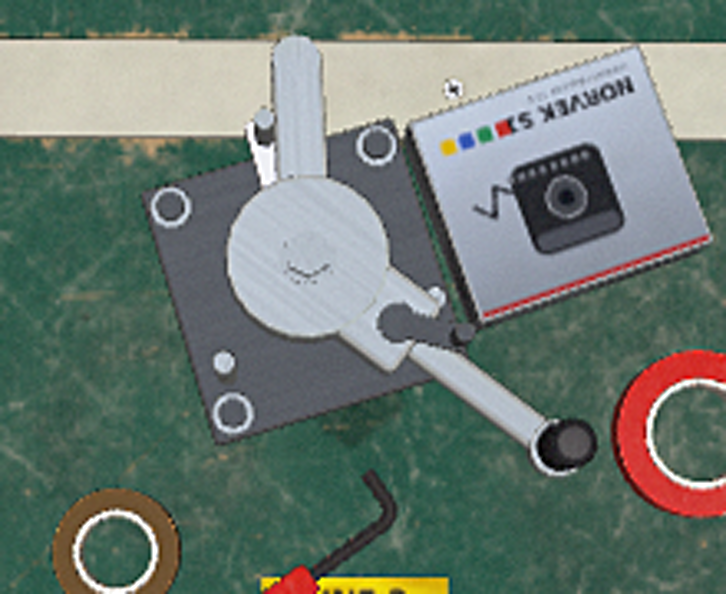

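The toe rests on the pin, the lever is on the loosening side, the box and loose items have not moved, and the arm is clear.

```bash
python3 -c "
from plant import robot
print(robot.hand_in())"
```

```text
the job is handed in; nothing more can be done
None
```

The clamp is slackened and the job is handed in: I flipped the lever to its loosening side, then swung the toe off the box and pressed it home on the stop pin with about 12 N on the knob, and left the box and loose items where they were; the hand-in gave no verdict.

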